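Fit the keyed drive spindle into the sample mixer

TASK

Take the steel spindle out of its stand and pass it, nose down, through the eye of the mixer's bracket into the hub below. Turn it until its key slips into the hub's slot, then push it fully home against the ejector spring. Finish while still gripping the spindle and keeping it pressed home, so that the set screw can be tightened; leave the specimen cup and the timer where they are.

Things in the scene. Friction and masses are not known exactly. Their poses are not given: they have to be found in the camera images.
- spindle: Loose steel spindle, 0.12 kg, 124 mm long, upright in the stand (may lean 2 degrees). Origin: centre of its lower (nose) end, z up the shaft. Shaft 16 mm round, lowest 4 mm tapering to 11 mm. One key, 6 mm wide, sticks out on the -x side from z = 14 to 38 mm, to 12.5 mm from the axis. Collar 20 mm round at z = 91 to 95 mm, above it a flat grip up to z = 124 mm.
- spindle_grip (a point): Point on the spindle's axis, 109 mm above the nose end, at mid height of the flat aluminium grip (30 mm high, 12 mm thick along y, in x from -30 mm, the long end on the key's side, to +14 mm). Axes as the spindle's: pinch across y.
- stand: Fixed grey plastic stand: base 64 x 64 x 8 mm with an upright sleeve, 32 mm round, up to z = 50 mm; 18 mm bore; a 10 mm slot for the key runs down the sleeve's whole -x side. Origin: centre of the underside. The spindle's nose rests at z = 8 mm; lift it straight up 45 mm or more to clear the sleeve.
- mixer: Fixed sample mixer drive. Origin: centre of the underside, z up. White housing 100 x 100 mm, top at z = 40 mm. A post at the rear (x = 38 to 48 mm) carries a level eye ring over the hub: 44 mm outer, 30 mm inner diameter, z = 100 to 108 mm. The hub stands under it on the origin's axis, with 20 mm of air between.
- eye (a point): Centre of the eye ring, at its upper face (108 mm above the worktop).
- hub_mouth (a point): Centre of the bore at the upper face (80 mm above the worktop) of the steel hub, 40 mm round and high; bore 18.4 mm. Turns with the hub: -x points along its slot, 9 mm wide, cut through the wall on that side down to a solid floor 20 mm below this face. Home: key on the slot's floor, spindle's nose 34 mm below this point, its grip point 75 mm above.
- hub (a joint): Angle of the hub in the mixer, rad, anticlockwise from above; 0: slot towards the mixer's -x side; varies by 0.6 either way. Braked: needs about 0.5 N m to turn. The key slips into the slot when the spindle's -x axis points along it to about 0.15 rad; elsewhere the key rests on the hub's upper face, the nose 14 mm down the bore.
- plunger (a joint): Spring ejector pin in the bottom of the hub's bore, m pressed down from rest: 0 at rest (its top is 24 mm below the hub's upper face), 0.010 when the spindle is fully home. The spring pushes back with 3 N at first and 8 N when home, so a spindle let go rises again by 10 mm.
- cup: Bystander: specimen cup with screw lid, 62 mm wide, 72 mm high, origin under its centre. Leave it where it is.
- timer: Bystander: small flat timer, 64 x 60 x 19 mm, origin under its centre. Leave it where it is.
Things that resemble listed ones, but are neither listed nor needed, are in the scene too. What is shaped like the stand but turquoise or yellow is not meant. Several things have the shape of the spindle; the one meant has the colours described above.

How it is judged:
On the way, in this order (a step that is already met when the one before it is completed fails the run):
1. the spindle is lifted out of its stand in the gripper (z of spindle in the frame of stand above 0.055 m and contact force between the fingers and spindle above 2 N), for 0.1 s.
2. the spindle's nose is through the eye (horizontal distance between spindle and eye below 0.012 m and height (world z) of spindle below 0.099 m), for 0.1 s.
3. the key has slipped into the hub's slot (horizontal distance between spindle and hub_mouth below 0.004 m and height (world z) of spindle below 0.0615 m and angle between the x axis of spindle and the x axis of hub_mouth, either way round below 0.3 rad), for 0.1 s.
At the end, for the whole second after the job is handed in: The spindle is upright (within 0.08 rad) in the hub with its key in the slot, its nose within 2.5 mm of the home height (46 mm above the worktop), the ejector pressed in by at least 7.5 mm, at rest, and still gripped by the fingers (height (world z) of spindle between 0.043 and 0.0485 m and horizontal distance between spindle and hub_mouth below 0.004 m and angle between spindle's own z axis and vertical below 0.08 rad and angle between the x axis of spindle and the x axis of hub_mouth, either way round below 0.3 rad and value of joint plunger above 0.0075 m and linear speed of spindle below 0.02 m/s and contact force between the fingers and spindle above 2 N); the arm keeps its last pose, push and grip.
It fails at once if the specimen cup is moved by more than 20 mm (distance of cup from where it was at the start of the episode above 0.02 m).
It fails at once if the timer is moved by more than 20 mm (distance of timer from where it was at the start of the episode above 0.02 m).
It also fails if it takes over 32 s, if anything falls off the work surface, if the arm or the gripper's body presses on something with over 40 N, if the wrist force passes 120 N, or if a joint passes its speed limit or range.

ROBOT

A 6-joint arm with a two-finger parallel gripper is mounted at the origin on a cart in front of the work surface, level with it; the furniture and walls round the work are solid. World frame = base frame: x ahead of the robot, y to its left, z up, the work surface at z = 0. Lengths are in m, angles in rad, forces in N, time in s.
With the tool pointing down it reaches from about 0.2 to 0.875 m from the base axis. Payload 3.4 kg.
Tool frame: the origin (TCP) lies between the finger pads; the fingertips stand 8 mm ahead of it and the grasp point (between the pads) lies 11 mm behind it (finger_overhang is the distance from the TCP to the fingertips, in m); z points along the fingers, y is the direction in which the jaws open and shut (so a half turn about z gives the same grasp; the last joint's range is limited). The gripper opens to 94 mm and grips with 3 to 60 N. Pads are 16 mm wide; open, the fingers measure 119 mm over their backs; the gripper's body (75 mm by 177 mm) begins 78 mm behind the grasp point.
Start: joints at [1.079, 0.276, 1.505, -0, 1.361, -0.121], TCP at [0.208, 0.536, 0.213] pointing down, gripper open.
Joint ranges: [-2.89, 2.89], [-0.75, 2.08], [0.22, 2.7], [-1.18, 4.32], [0.11, 2.71], [-2.7, 2.7]. Speed limits (rad/s): [2.57, 2.57, 3.14, 3.14, 3.14, 3.14].

INTERFACE

Orientations are given as a rotation vector (axis times angle).
In Python, from bench import sense, read_camera, get_calibration, hand_in, finger_overhang gives the robot as it stands.
- The arm moves only by the shell command python3 -m jog 'ROWS' [FORCE]. ROWS is JSON, a list of rows, each a list of 7 numbers: the shift along the tool's x, y, z in mm, then the turn, a rotation vector about the tool's x, y, z in degrees, then the finger opening in mm, from 0 to 94. In form: [[tx, ty, tz, ax, ay, az, grip], ...]. A call has 1 to 12 rows; each row shifts and turns the pose as measured when the row begins, along the tool's axes as they then stand; what a row does not reach is not made up. A row lasts 1/10 s, in which the tool goes at most 50 mm and 8.59 degrees, less where a joint would pass 70% of its speed; a pose out of reach is approached as far as the arm can. A call with a gripper value outside its range is refused whole. The fingers move at their own pace and stop on an object; FORCE is the grip in N (left out, the last holds). Time passes only in rows, so rows that do not move let the fingers close. It gives the time, the measured TCP pose, the force and the opening at its end, in the units of the state.
- sense(): the state, without advancing time (a new reading comes with each control period).
- read_camera(name): name is "scene" or "top" or "wrist"; returns the picture (480x640x3 uint8, red, green, blue); there is no depth.
- get_calibration(name): a dict with "fx", "fy", "cx", "cy" (pixels), "view" (4x4, takes a point from world to camera coordinates). Camera axes: x right, y up, looking along -z (the intrinsics and any distortion apply to the point x, -y, -z); pixel columns grow to the right and rows downward; lengths in m; the calibration is good to about 2 mm. A picture is of the moment at which its call begins: read the wrist's pose just before it. get_calibration takes no time and is no camera call; for the wrist camera it gives the pose at the moment of the call.
- hand_in(): hands the job in, once; it reports no verdict.
The state is a dict: "time_s": time; "joint_positions": joint angles; "dq": joint speeds; "tau": joint torques, N m; "tcp_pos": TCP position; "ee_rot": TCP orientation; "ft_force": force on the tool from outside, world axes, zero at the start; "ft_torque": the same for the moment, N m; "gripper_width": finger opening in m.
Only numpy, scipy, OpenCV 4.12 (cv2) and the standard library are available. Lean on these libraries where they do the work, as an engineer would, in place of code of your own. Each camera call takes 0.05 s, during which the arm holds its last target.

## Working session

There is one attempt and no reset: what is moved stays moved. The work goes in short steps, Python scripts to look and compute and a shell command to move; the robot and the scene stay as the last step left them, time stands still between calls to the robot, and variables do not carry over. Pictures are saved under pics/ and viewed, and the job is handed in when it is done.

```bash
mkdir -p pics; ls
cat > h.py <<'E'
import numpy as np, cv2
from bench import *
def snap(n,f):
    im=read_camera(n); cv2.imwrite('pics/'+f,cv2.cvtColor(im,cv2.COLOR_RGB2BGR)); return im
E
python3 - <<'E'
from h import *
s=sense();print(s)
for n in ('scene','top','wrist'):
    c=get_calibration(n);print(n,c); snap(n,n+'0.png')
E
```

```text
pics
{'time_s': 0.0, 'joint_positions': array([ 1.07899012e+00,  2.76557926e-01,  1.50609280e+00,  3.45903339e-06,
        1.36064643e+00, -1.20978118e-01]), 'dq': array([ 0.00030365, -0.00202085,  0.00088497, -0.00093205,  0.00168946,
        0.0006517 ]), 'tau': array([ 5.01851337e-04, -4.04584551e+01, -2.37238955e+01,  7.02843675e-02,
        3.40884703e-02, -1.33611943e-04]), 'tcp_pos': array([0.20811636, 0.53545515, 0.21264191]), 'ee_rot': array([-5.79069151e-01, -3.08723607e+00,  2.55070679e-03]), 'ft_force': array([-0.32122844,  0.20267826,  0.30659587]), 'ft_torque': array([-0.07592829, -0.00486693,  0.06303016]), 'gripper_width': 0.09406976839080725}
scene {'fx': 436.1230102619088, 'fy': 436.1230102619088, 'cx': 316.3021972373162, 'cy': 244.334911765435, 'view': array([[ 0.65802188, -0.75296588,  0.00704256, -0.00804021],
       [ 0.45528035,  0.40528724,  0.79275599, -0.42414008],
       [-0.59977247, -0.51844444,  0.60949844, -0.49282979],
       [ 0.        ,  0.        ,  0.        ,  1.        ]])}
top {'fx': 562.4412329515105, 'fy': 562.4412329515105, 'cx': 311.3314005792491, 'cy': 235.56018377870362, 'view': array([[-0.01399202, -0.99951728, -0.02773862,  0.38163343],
       [ 0.99582958, -0.01643089,  0.0897412 , -0.43572344],
       [-0.09015365, -0.02636728,  0.99557877, -1.01203985],
       [ 0.        ,  0.        ,  0.        ,  1.        ]])}
wrist {'fx': 417.2510752526119, 'fy': 417.2510752526119, 'cx': 325.51686331933183, 'cy': 245.24545049894627, 'view': array([[ 0.36210949,  0.93213286, -0.00224681, -0.57479495],
       [-0.89244591,  0.34599425, -0.28953113,  0.03016649],
       [-0.26910409,  0.10684712,  0.95716596, -0.39362622],
       [ 0.        ,  0.        ,  0.        ,  1.        ]])}
```

View pics/scene0.png

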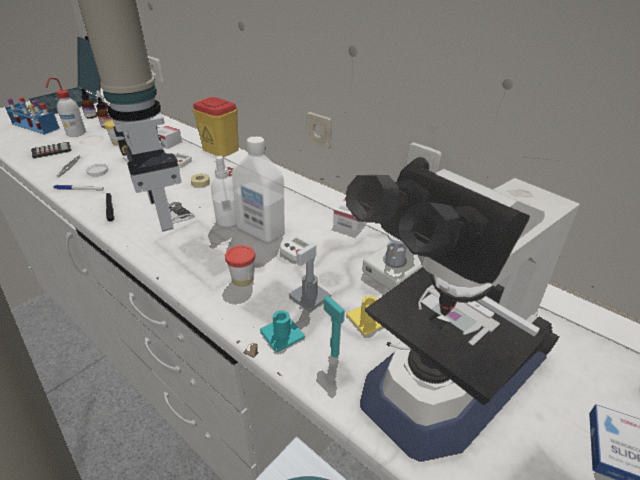

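View pics/top0.png

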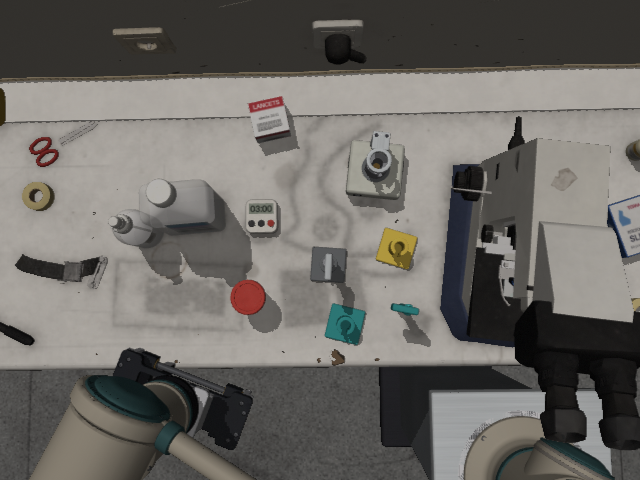

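View pics/wrist0.png

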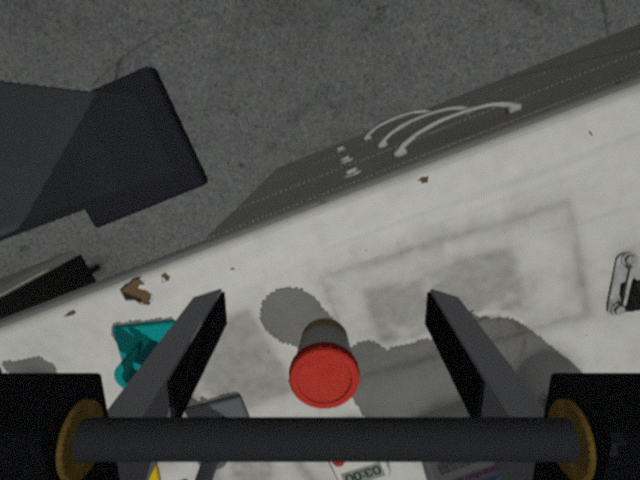

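Candidates in the top view: the grey stand holding a grey spindle at (328,263), a turquoise stand at (346,323), a turquoise spindle at (405,309), and a yellow stand at (397,247). The grey one fits the description. I'll enlarge to confirm.

Run:
```python
from h import *
t=cv2.imread('pics/top0.png'); s=cv2.imread('pics/scene0.png')
a=cv2.resize(t[225:305,290:390],None,fx=4,fy=4,interpolation=cv2.INTER_CUBIC)
b=cv2.resize(t[120:210,335:415],None,fx=4,fy=4,interpolation=cv2.INTER_CUBIC)
c=cv2.resize(s[220:320,260:440],None,fx=4,fy=4,interpolation=cv2.INTER_CUBIC)
o=np.zeros((360,720,3),np.uint8);o[:320,:400]=a;o[:360,400:720]=b
cv2.imwrite('pics/z1.png',o);cv2.imwrite('pics/z2.png',c)
```

```text
(no output)
```

View pics/z1.png

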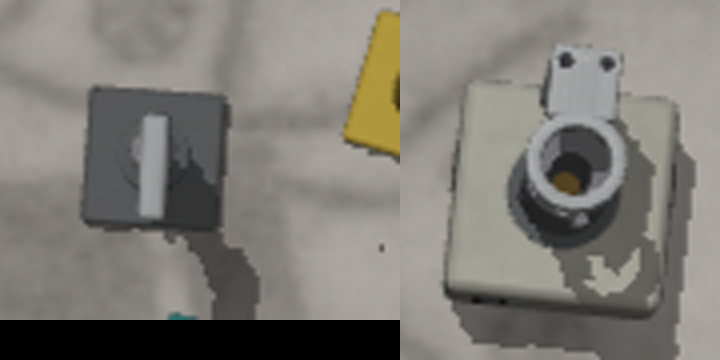

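View pics/z2.png

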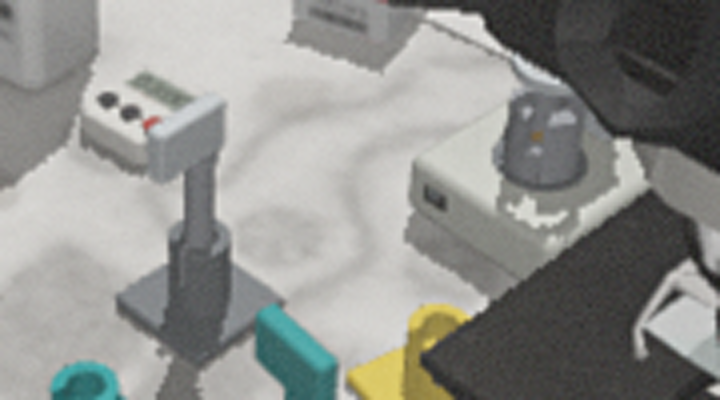

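```bash
cat >> h.py <<'E'
def ray(c,u,v):
    V=c['view'];R=V[:3,:3];o=-R.T@V[:3,3]
    d=R.T@np.array([(u-c['cx'])/c['fx'],-(v-c['cy'])/c['fy'],-1.]);return o,d
def onz(c,u,v,z):
    o,d=ray(c,u,v);return o+d*(z-o[2])/d[2]
def proj(c,P):
    P=np.atleast_2d(P);q=P@c['view'][:3,:3].T+c['view'][:3,3]
    return np.c_[c['cx']+c['fx']*q[:,0]/-q[:,2],c['cy']-c['fy']*q[:,1]/-q[:,2]]
E
python3 - <<'E'
from h import *
c=get_calibration('top')
def A(x,y):return x/4+290-.4,y/4+225-.4
def B(x,y):return (x-400)/4+335-.4,y/4+120-.4
print('grip',[onz(c,*A(*p),.132).round(4) for p in((142,115),(168,115),(166,217),(138,217))])
print('standbase',[onz(c,*A(*p),.008).round(4) for p in((90,87),(229,95),(219,231),(82,223))])
print('housing',[onz(c,*B(*p),.04).round(4) for p in((467,82),(679,100),(657,315),(447,295))])
print('eye',[onz(c,*B(*p),.108).round(4) for p in((526,163),(626,163),(576,116),(576,211))])
P=[[.6,.1,.1]];print(proj(c,P))
print(sense()['time_s'])
E
```

```text
grip [array([0.402 , 0.3498, 0.132 ]), array([0.4018, 0.3392, 0.132 ]), array([0.36  , 0.3407, 0.132 ]), array([0.3602, 0.3522, 0.132 ])]
standbase [array([0.4227, 0.3742, 0.008 ]), array([0.418 , 0.3094, 0.008 ]), array([0.3548, 0.3153, 0.008 ]), array([0.3594, 0.3789, 0.008 ])]
housing [array([0.6154, 0.2984, 0.04  ]), array([0.6049, 0.2015, 0.04  ]), array([0.5055, 0.2143, 0.04  ]), array([0.5164, 0.3095, 0.04  ])]
eye [array([0.5616, 0.2772, 0.108 ]), array([0.5608, 0.2346, 0.108 ]), array([0.5817, 0.2554, 0.108 ]), array([0.5404, 0.2564, 0.108 ])]
[[468.31215748 137.4269343 ]]
0.15
```

```bash
cat >> h.py <<'E'
from scipy.spatial.transform import Rotation as Ro
def dn(yaw_y): # tool pointing down, tool y axis at world angle yaw_y (rad)
    y=np.array([np.cos(yaw_y),np.sin(yaw_y),0]);z=np.array([0,0,-1.]);return Ro.from_matrix(np.c_[np.cross(y,z),y,z])
def togo(p,yaw_y):
    s=sense();R=Ro.from_rotvec(s['ee_rot'])
    print('t',round(s['time_s'],2),'tcp',s['tcp_pos'].round(4),'F',s['ft_force'].round(1),'T',s['ft_torque'].round(2),'w',round(s['gripper_width']*1e3,1),'q',s['joint_positions'].round(2))
    print('shift mm',(R.inv().apply(np.array(p)-s['tcp_pos'])*1e3).round(1),'turn deg',np.degrees((R.inv()*dn(yaw_y)).as_rotvec()).round(1))
E
python3 - <<'E'
from h import *
c=get_calibration('wrist');s=sense();R=Ro.from_rotvec(s['ee_rot']);V=c['view']
o=-V[:3,:3].T@V[:3,3];print('cam in tool',R.inv().apply(o-s['tcp_pos']).round(4)); print((V[:3,:3]@R.as_matrix()).round(3))
togo([.389,.345,.22],np.pi/2-.06)
E
```

```text
cam in tool [ 0.0853  0.0009 -0.1715]
[[ 0.     1.     0.001]
 [ 0.957 -0.     0.29 ]
 [ 0.29   0.001 -0.957]]
t 0.15 tcp [0.2082 0.5355 0.2128] F [-0.2 -0.2  0.5] T [0.04 0.04 0.  ] w 94.1 q [ 1.08  0.28  1.51 -0.    1.36 -0.12]
shift mm [-237.6 -112.1   -7. ] turn deg [ -0.1  -0.  -17.8]
```

```bash
python3 -m jog '[[-44,-21,-6,0,0,0,94],[-44,-21,-6,0,0,0,94],[-44,-21,-6,0,0,0,94],[-44,-21,-6,0,0,0,94],[-20,-12,0,0,0,-6,94],[0,0,0,0,0,-6,94],[0,0,0,0,0,-6,94],[0,0,0,0,0,0,94]]'
python3 - <<'E'
from h import *
togo([.389,.345,.24],np.pi/2-.06)
c=get_calibration('wrist');snap('wrist','w1.png')
import json;np.save('w1.npy',c['view'])
ax=np.array([.389,.345,0])
print(proj(c,[[.389,.345,.132],[.389-.03,.345+.002,.132],[.389+.014,.345,.132],[.389,.345,.058]]))
E
```

```text
time_s: 0.95
tcp_pos: [0.3609, 0.369, 0.2345]
ee_rot: [-0.067, -3.138, 0.007]
ft_force: [1.1, 0.0, -0.2]
gripper_width: 0.0938
t 0.95 tcp [0.3609 0.369  0.2345] F [ 1.1  0.  -0.2] T [ 0.02  0.   -0.05] w 93.8 q [ 0.66  0.18  1.58 -0.    1.38 -0.86]
shift mm [-29.1 -22.8  -5.5] turn deg [-0.3 -0.1  1. ]
[[293.02469667 287.70201652]
 [293.09501005 247.07587865]
 [294.29129232 305.81156954]
 [299.77123823 255.28997087]]
```

View pics/w1.png

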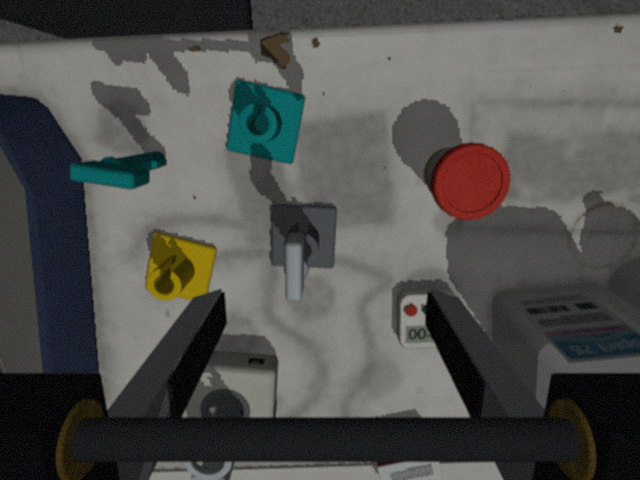

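The wrist view shows the grey spindle's grip at (294,268), with the stand base spanning (272–336, 205–267). I'll enlarge it for a precise fit.

Run:
```python
from h import *
w=cv2.imread('pics/w1.png')
cv2.imwrite('pics/z3.png',cv2.resize(w[195:315,255:355],None,fx=5,fy=5,interpolation=cv2.INTER_CUBIC))
```

```text
(no output)
```

View pics/z3.png

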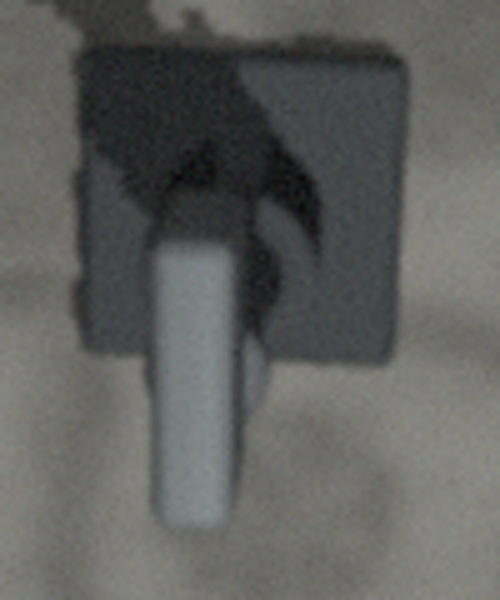

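Run:
```python
from h import *
c=get_calibration('wrist');c['view']=np.load('w1.npy')
A=lambda x,y:(x/5+255-.4,y/5+195-.4)
g=np.array([onz(c,*A(*p),.132) for p in((153,240),(236,240),(232,525),(155,525))]);print('grip',g.round(4),g.mean(0).round(4))
g=np.array([onz(c,*A(*p),.008) for p in((80,45),(407,55),(395,362),(85,352))]);print('stand',g.round(4),g.mean(0).round(4))
```

```text
grip [[0.3556 0.3418 0.132 ]
 [0.356  0.3532 0.132 ]
 [0.3984 0.3501 0.132 ]
 [0.3979 0.3391 0.132 ]] [0.377 0.346 0.132]
stand [[0.3515 0.3157 0.008 ]
 [0.3561 0.3789 0.008 ]
 [0.419  0.3743 0.008 ]
 [0.4143 0.3117 0.008 ]] [0.3852 0.3452 0.008 ]
```

```bash
python3 -m jog '[[-27,-23,20,0,0,0,94],[0,0,20,0,0,0,94],[0,0,5,0,0,0,94],[0,0,0,0,0,0,94]]'
python3 - <<'E'
from h import *
togo([.387,.345,.17],np.pi/2-.06)
c=get_calibration('wrist');snap('wrist','w2.png')
np.save('w2.npy',c['view'])
togo([.387,.345,.17],np.pi/2-.06)
w=cv2.imread('pics/w2.png')
cv2.imwrite('pics/z4.png',cv2.resize(w[170:350,220:420],None,fx=3,fy=3,interpolation=cv2.INTER_CUBIC))
E
```

```text
time_s: 1.4
tcp_pos: [0.387, 0.3457, 0.1888]
ee_rot: [-0.077, -3.139, 0.005]
ft_force: [0.4, 0.4, 0.3]
gripper_width: 0.094
t 1.4 tcp [0.387  0.3457 0.1888] F [0.4 0.4 0.3] T [ 0.06 -0.05  0.02] w 94.0 q [ 0.6   0.21  1.66 -0.    1.28 -0.92]
shift mm [-0.  -0.7 18.8] turn deg [-0.2 -0.1  0.6]
t 1.45 tcp [0.3871 0.3459 0.1891] F [ 0.4 -0.7 -0.1] T [ 0.05  0.06 -0.04] w 93.7 q [ 0.6   0.21  1.66 -0.    1.28 -0.93]
shift mm [-0.  -0.9 19.1] turn deg [-0.2 -0.1  0.6]
```

View pics/z4.png

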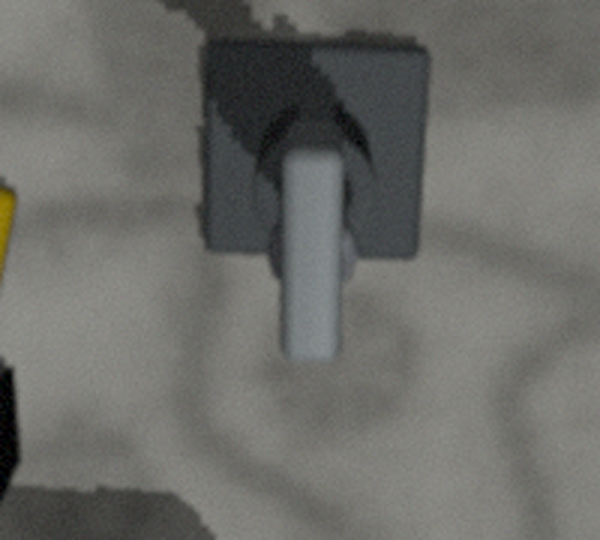

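Run:
```python
from h import *
c=get_calibration('wrist');c['view']=np.load('w2.npy')
A=lambda x,y:(x/3+220-.33,y/3+170-.33)
for z in(.132,): 
  g=np.array([onz(c,*A(*p),z) for p in((285,152),(342,152),(338,357),(285,357))]);print('grip',g.round(4),g.mean(0).round(4))
g=np.array([onz(c,*A(*p),.008) for p in((206,43),(429,49),(416,258),(207,252))]);print('stand',g.round(4),g.mean(0).round(4))
```

```text
grip [[0.3562 0.3418 0.132 ]
 [0.3567 0.3524 0.132 ]
 [0.398  0.3499 0.132 ]
 [0.3975 0.3394 0.132 ]] [0.3771 0.3459 0.132 ]
stand [[0.3529 0.3161 0.008 ]
 [0.3576 0.3788 0.008 ]
 [0.4194 0.3735 0.008 ]
 [0.4146 0.3118 0.008 ]] [0.3861 0.3451 0.008 ]
```

```bash
python3 -m jog '[[0,0,30,0,0,0.6,70],[0,0,30,0,0,0,50],[0,0,14,0,0,0,40],[0,0,0,0,0,0,30]]' 30
python3 - <<'E'
from h import *
togo([.387,.3457,.114],np.pi/2-.06)
E
```

```text
time_s: 1.85
tcp_pos: [0.3888, 0.35, 0.1177]
ee_rot: [0.092, 3.134, 0.006]
ft_force: [0.0, 0.1, 0.3]
gripper_width: 0.0654
t 1.85 tcp [0.3888 0.35   0.1177] F [0.  0.1 0.3] T [-0.   -0.02 -0.01] w 65.4 q [ 0.6   0.27  1.77 -0.    1.1  -0.91]
shift mm [ 1.5 -4.4  3.7] turn deg [0.2 0.4 0.1]
```

```bash
python3 -m jog '[[1.5,-4.4,3.5,0.2,0.4,0,40],[0,0,0,0,0,0,25]]' 30
python3 - <<'E'
from h import *
togo([.387,.3457,.114],np.pi/2-.06)
E
```

```text
time_s: 2.05
tcp_pos: [0.3875, 0.3468, 0.116]
ee_rot: [0.09, 3.139, 0.003]
ft_force: [-0.2, -0.5, 0.4]
gripper_width: 0.0491
t 2.05 tcp [0.3875 0.3468 0.116 ] F [-0.2 -0.5  0.4] T [0.   0.01 0.02] w 49.1 q [ 0.6   0.27  1.77  0.    1.1  -0.92]
shift mm [ 0.5 -1.1  2. ] turn deg [0.1 0.1 0.1]
```

```bash
python3 -m jog '[[0.5,-1.2,2.3,0.1,0.1,0,25],[0,0,0,0,0,0,20],[0,0,0,0,0,0,12],[0,0,0,0,0,0,5],[0,0,0,0,0,0,5],[0,0,0,0,0,0,5]]' 30
python3 - <<'E'
from h import *
togo([.387,.3457,.114],np.pi/2-.06)
E
```

```text
time_s: 2.65
tcp_pos: [0.3885, 0.3456, 0.1166]
ee_rot: [0.09, 3.136, 0.002]
ft_force: [0.2, -1.0, -0.3]
gripper_width: 0.012
t 2.65 tcp [0.3885 0.3456 0.1166] F [ 0.2 -1.  -0.3] T [-0.29 -0.04 -0.05] w 12.0 q [ 0.59  0.27  1.78 -0.    1.09 -0.92]
shift mm [1.6 0.  2.6] turn deg [0.1 0.2 0.2]
```

```bash
python3 -m jog '[[0,0,0,0,0,0,5],[0,0,-10,0,0,0,5],[0,0,-20,0,0,0,5],[0,0,-25,0,0,0,5],[0,0,-25,0,0,0,5],[0,0,-15,0,0,0,5],[0,0,0,0,0,0,5]]' 45
python3 - <<'E'
from h import *
togo([.387,.3457,.22],np.pi/2-.06)
snap('wrist','w3.png')
snap('scene','s3.png')
E
```

```text
time_s: 3.35
tcp_pos: [0.3884, 0.3471, 0.2164]
ee_rot: [0.091, 3.136, 0.007]
ft_force: [-0.1, 0.1, -1.1]
gripper_width: 0.0117
t 3.35 tcp [0.3884 0.3471 0.2164] F [-0.1  0.1 -1.1] T [ 0.07 -0.06 -0.01] w 11.7 q [ 0.59  0.19  1.62  0.    1.33 -0.92]
shift mm [ 1.4 -1.4 -3.6] turn deg [0.3 0.2 0.1]
```

View pics/w3.png

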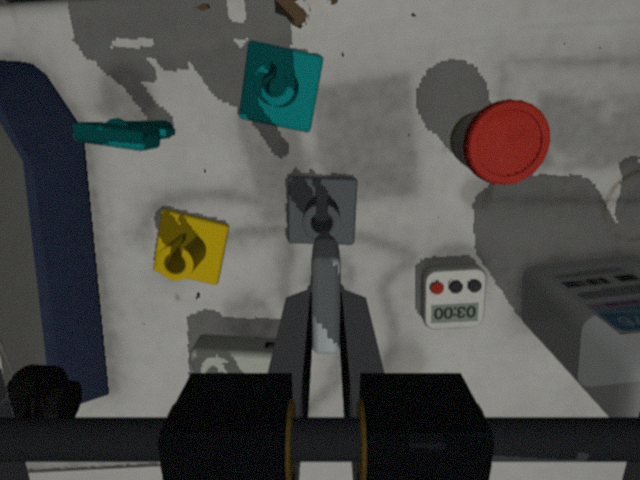

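View pics/s3.png

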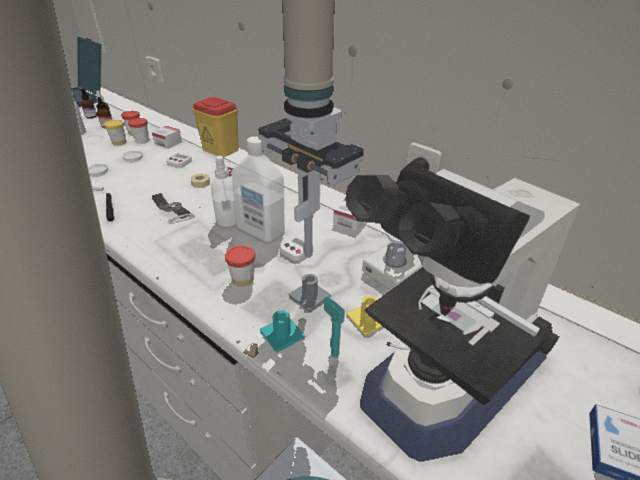

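```bash
python3 -m jog '[[-35,-2,-10,0,0,0,5],[-45,-4,-10,0,0,0,5],[-40,-4,0,0,0,0,5],[-15,0,0,0,0,0,5],[0,0,0,0,0,0,5]]' 45
python3 - <<'E'
from h import *
togo([.53,.335,.235],np.pi/2-.06)
c=get_calibration('wrist');snap('wrist','w4.png')
np.save('w4.npy',c['view'])
print(proj(c,[[.561,.256,.108],[.561,.256,.08]]))
togo([.53,.335,.235],np.pi/2-.06)
E
```

```text
time_s: 3.95
tcp_pos: [0.5201, 0.3267, 0.2269]
ee_rot: [-0.087, -3.128, 0.005]
ft_force: [-0.9, 0.5, -1.8]
gripper_width: 0.0116
t 3.95 tcp [0.5201 0.3267 0.2269] F [-0.9  0.5 -1.8] T [ 0.05  0.02 -0.03] w 11.6 q [ 0.45  0.34  1.38  0.    1.43 -1.07]
shift mm [-9.3  8.8 -8.3] turn deg [-0.2 -0.7  0.3]
[[234.72325717 300.19287279]
 [241.99606072 286.41375365]]
t 4.0 tcp [0.5188 0.3266 0.2266] F [-0.4  0.1 -2. ] T [ 0.04 -0.05 -0.01] w 11.4 q [ 0.45  0.33  1.39  0.    1.44 -1.07]
shift mm [-10.6   8.9  -8.5] turn deg [-0.2 -0.8  0.3]
```

View pics/w4.png

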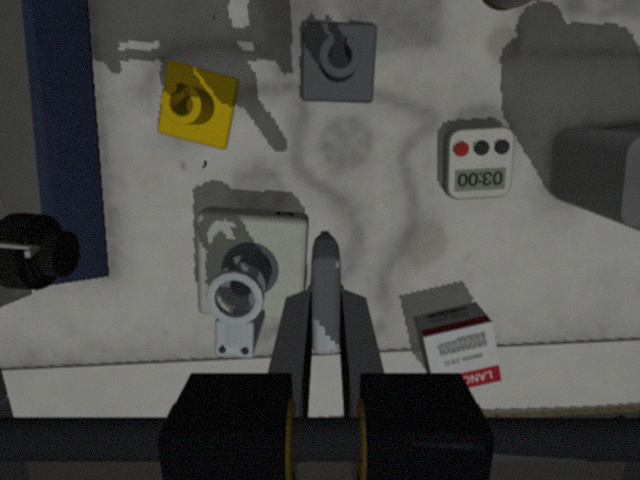

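Run:
```python
from h import *
w=cv2.imread('pics/w4.png')
cv2.imwrite('pics/z5.png',cv2.convertScaleAbs(cv2.resize(w[195:365,180:360],None,fx=4.4,fy=3.5 if 0 else 3.5,interpolation=cv2.INTER_CUBIC) if 0 else cv2.resize(w[195:345,185:345],None,fx=4,fy=4,interpolation=cv2.INTER_CUBIC),alpha=1.4))
```

```text
(no output)
```

View pics/z5.png

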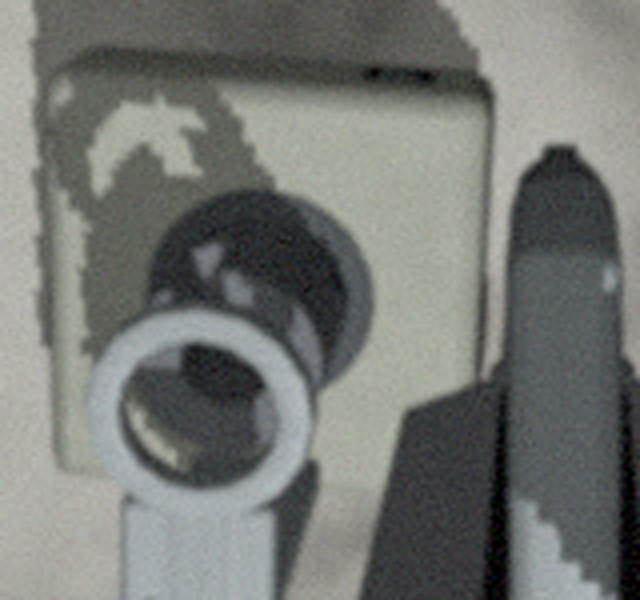

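Run:
```python
from h import *
c=get_calibration('wrist');c['view']=np.load('w4.npy')
B=lambda x,y:(x/4+185-.4,y/4+195-.4)
e=np.array([onz(c,*B(*p),.108) for p in((88,410),(315,408),(200,306),(200,512))]);print('eye',e.round(4),e[:2].mean(0),e[2:].mean(0))
g=np.array([onz(c,*B(*p),.04) for p in((50,100),(90,50),(492,90))]);print(g.round(4))
cs=get_calibration('scene');V=cs['view'];o=-V[:3,:3].T@V[:3,3];print('scene cam',o, 'az',np.degrees(np.arctan2(o[1]-.256,o[0]-.561))%360)
s=cv2.imread('pics/scene0.png')
H=np.array([.560,.256,.08]);K=8
x0,y0=370,225
im=cv2.resize(s[y0:y0+70,x0:x0+60],None,fx=K,fy=K,interpolation=cv2.INTER_CUBIC)
outs=[im.copy()]
for a in(.3,.5):
    m=im.copy()
    d=np.pi-.11+a;n=np.array([np.cos(d),np.sin(d),0]);t=np.array([-n[1],n[0],0]);z=np.array([0,0,1])
    def L(P,col):
        q=((proj(cs,P)-[x0,y0]+.5)*K).astype(int);cv2.polylines(m,[q.reshape(-1,1,2)],False,col,1)
    th=np.linspace(0,2*np.pi,60)
    for r,h in((.02,0),(.0092,0),(.02,-.04)): L(H+[0,0,h]+r*np.c_[np.cos(th),np.sin(th),0*th],(0,255,0))
    for sg in(-.0045,.0045): L(np.array([H+n*.0085+t*sg,H+n*.0195+t*sg,H+n*.0195+t*sg-z*.02]),(0,0,255))
    outs.append(m)
f=np.hstack(outs);print(f.shape);cv2.imwrite('pics/z6.png',cv2.resize(f,(800,int(800*f.shape[0]/f.shape[1])) ,interpolation=cv2.INTER_AREA))
```

```text
eye [[0.5574 0.2351 0.108 ]
 [0.5592 0.2779 0.108 ]
 [0.5378 0.2586 0.108 ]
 [0.5795 0.2538 0.108 ]] [0.55829326 0.25649463 0.108     ] [0.55866492 0.25617733 0.108     ]
[[0.5115 0.2138 0.04  ]
 [0.5008 0.2241 0.04  ]
 [0.5145 0.3113 0.04  ]]
scene cam [-0.09719246 -0.0896603   0.6366752 ] az 207.7069284998453
(560, 1440, 3)
```

View pics/z6.png

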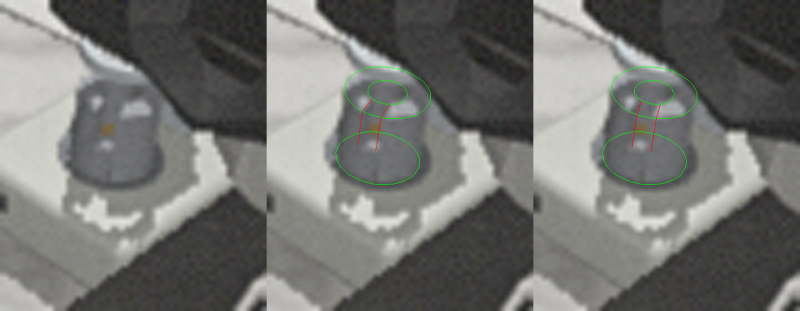

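Run:
```python
from h import *
s=cv2.imread('pics/scene0.png');s3=cv2.imread('pics/s3.png')
w=cv2.imread('pics/w4.png');
f=lambda im,x0,y0:cv2.convertScaleAbs(cv2.resize(im[y0:y0+36,x0:x0+32],None,fx=12,fy=12,interpolation=cv2.INTER_CUBIC),alpha=1.7,beta=-40)
cv2.imwrite('pics/z7.png',np.hstack([f(s,380,238),f(s3,380,238)]))
```

```text
(no output)
```

View pics/z7.png

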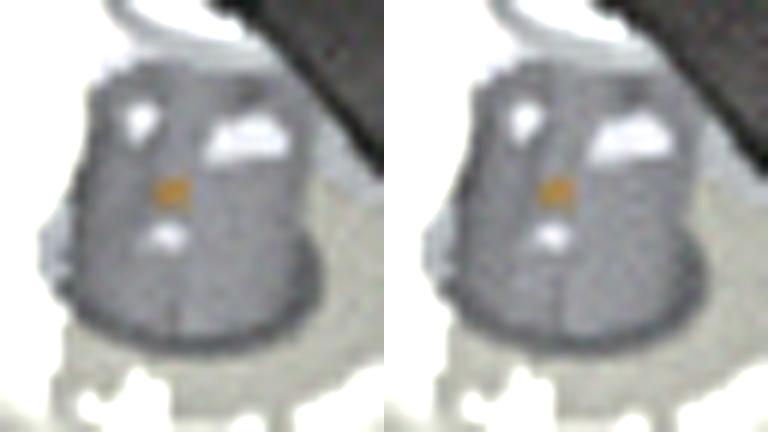

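The hub shows its slot slightly left of the camera's line: the brass pin is visible through it at scene (394,254), which puts the slot at azimuth ≈197° and the hub angle at ≈+0.41. I'll turn the tool accordingly and go above the eye.

```bash
python3 -m jog '[[0,0,-15,0,0,-7,5],[0,0,0,0,-0.7,-7,5],[0,0,0,0,0,-7,5],[0,0,0,0,0,0,5]]' 45
python3 - <<'E'
from h import *
togo([.5615,.2567,.24],np.radians(107.5))
E
```

```text
time_s: 4.4
tcp_pos: [0.5093, 0.3274, 0.2391]
ee_rot: [0.511, -3.085, 0.003]
ft_force: [0.4, 0.5, -1.6]
gripper_width: 0.0115
t 4.4 tcp [0.5093 0.3274 0.2391] F [ 0.4  0.5 -1.6] T [ 0.08 -0.05  0.03] w 11.5 q [ 0.45  0.32  1.38  0.    1.46 -1.44]
shift mm [-26.6 -83.8  -1.4] turn deg [ 0.  -0.9  1.3]
```

```bash
python3 -m jog '[[-9,-28,-1,0,-0.9,0.6,5],[-9,-28,0,0,0,0.6,5],[-8,-26,0,0,0,0,5],[0,0,0,0,0,0,5]]' 45
python3 - <<'E'
from h import *
togo([.5615,.2567,.24],np.radians(107.5))
E
```

```text
time_s: 4.8
tcp_pos: [0.5526, 0.2587, 0.2387]
ee_rot: [0.473, -3.099, -0.003]
ft_force: [-0.3, 0.8, -1.8]
gripper_width: 0.0118
t 4.8 tcp [0.5526 0.2587 0.2387] F [-0.3  0.8 -1.8] T [ 0.1   0.05 -0.05] w 11.8 q [ 0.32  0.32  1.38  0.    1.45 -1.55]
shift mm [-7.9 -4.5 -1.4] turn deg [ 0.2 -0.3 -0.1]
```

```bash
python3 -m jog '[[-8,-4.5,0,0.2,-0.3,0,5],[0,0,0,0,0,0,5]]' 45
python3 - <<'E'
from h import *
togo([.5615,.2567,.24],np.radians(107.5))
c=get_calibration('wrist');snap('wrist','w5.png');np.save('w5.npy',c['view'])
snap('top','t5.png');snap('scene','s5.png')
w=cv2.imread('pics/w5.png');t=cv2.imread('pics/t5.png')
cv2.imwrite('pics/z8.png',np.hstack([cv2.resize(w[200:340,260:400],(500,500),interpolation=cv2.INTER_CUBIC),cv2.resize(cv2.imread('pics/s5.png')[195:295,345:405],(300,500),interpolation=cv2.INTER_CUBIC)]))
E
```

```text
time_s: 5.0
tcp_pos: [0.5597, 0.2577, 0.2384]
ee_rot: [0.47, -3.104, -0.001]
ft_force: [-0.9, 0.1, -2.6]
gripper_width: 0.0117
t 5.0 tcp [0.5597 0.2577 0.2384] F [-0.9  0.1 -2.6] T [ 0.04  0.01 -0.05] w 11.7 q [ 0.32  0.33  1.37  0.    1.45 -1.55]
shift mm [-1.4 -1.5 -1.7] turn deg [ 0.1 -0.1 -0.3]
```

View pics/z8.png

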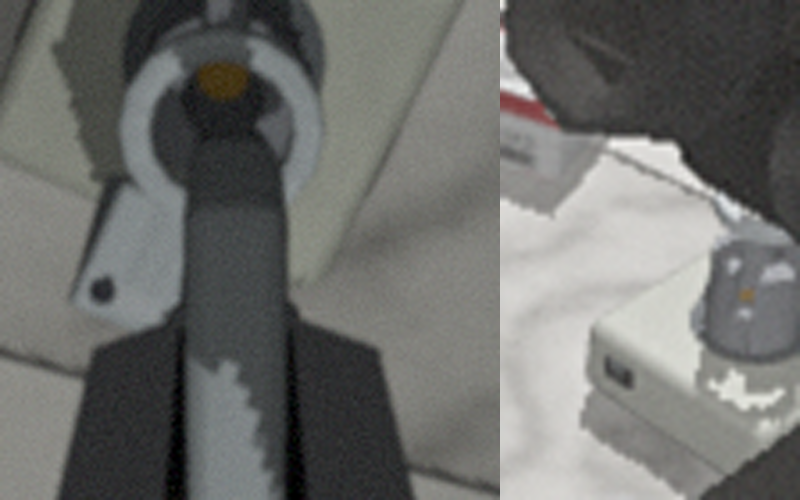

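View pics/s5.png

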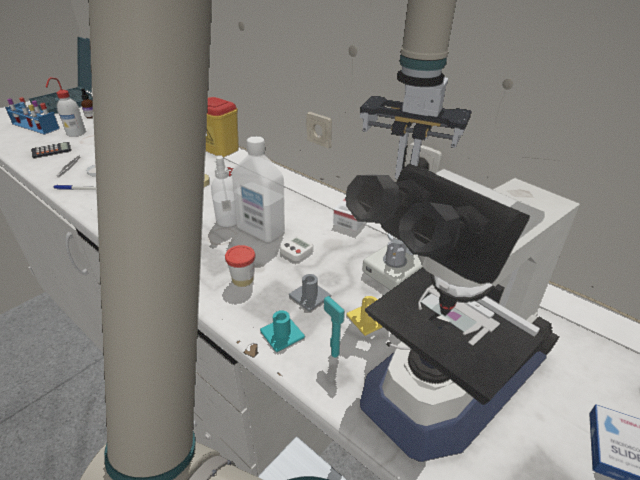

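Run:
```python
from h import *
c=get_calibration('wrist');c['view']=np.load('w5.npy')
k=500/140
B=lambda x,y:(x/k+260-.36,y/k+200-.36)
s=sense();R=Ro.from_rotvec(s['ee_rot'])
T=lambda p:(R.inv().apply(p-s['tcp_pos'])*1e3).round(1)
l,r=onz(c,*B(121,125),.108),onz(c,*B(323,125),.108);print('eye lr',T(l),T(r),T((l+r)/2))
print('eye top edge',T(onz(c,*B(222,28),.108)),'inner top',T(onz(c,*B(222,58),.108)))
print('pin',T(onz(c,*B(222,80),.056)))
# nose at z = .2384-.1086
print('nose',T(onz(c,*B(236,135),.130)), [T(onz(c,*B(x,200),.14)) for x in(187,286)])
print('slot',T(onz(c,*B(218,10),.08)))
```

```text
eye lr [  1.  -23.9 130.4] [  0.9  18.5 130.5] [  1.   -2.7 130.5]
eye top edge [ 21.7  -2.6 130.5] inner top [ 15.3  -2.7 130.5]
pin [ -2.   -3.2 182.5]
nose [  5.    0.2 108.5] [array([-5. , -9.1, 98.4]), array([-5.1,  9.8, 98.5])]
slot [ 20.   -3.8 158.5]
```

Run:
```python
from h import *
c=get_calibration('scene')
s=cv2.imread('pics/s3.png');x0,y0,K=280,160,5
im=cv2.resize(s[y0:y0+110,x0:x0+65],None,fx=K,fy=K,interpolation=cv2.INTER_CUBIC)
R=dn(np.pi/2-.06);tcp=np.array([.3884,.3471,.2164])
def over(d,lean):
    m=im.copy()
    # spindle frame in tool: axis along -tool z; spindle -x = tool +x
    def P(sx,sy,sz): # spindle coords mm relative nose
        h=sz-108.6; X=d-sx; 
        a=np.radians(lean); X2=d+(X-d)*np.cos(a)+h*np.sin(a)*-1; H=h*np.cos(a)-(X-d)*np.sin(a)*-1
        return tcp+R.apply(np.array([X2,-sy*1.0,-H])/1e3)
    def L(ps,col):
        q=((proj(c,np.array([P(*p) for p in ps]))-[x0,y0]+.5)*K).astype(int);cv2.polylines(m,[q.reshape(-1,1,2)],False,col,1)
    th=np.linspace(0,2*np.pi,40)
    for r,h in((5.5,0),(8,4),(10,91),(8,60)):L([(r*np.cos(t),r*np.sin(t),h) for t in th],(0,255,0))
    L([(-12.5,0,14),(-12.5,0,38)],(0,0,255))
    for y in(-6,6):L([(-30,y,94),(14,y,94),(14,y,124),(-30,y,124),(-30,y,94)],(255,255,0))
    return m
cv2.imwrite('pics/z9.png',cv2.resize(np.hstack([im,over(3.5,0),over(0,0)]),(800,451)))
```

```text
(no output)
```

View pics/z9.png

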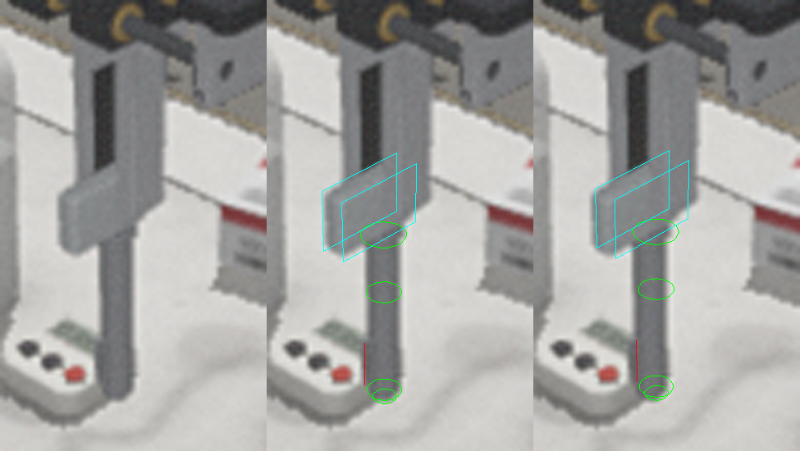

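```bash
python3 -m jog '[[-1,-2.8,8,0.1,-0.1,-0.3,5],[0,0,12,0,0,0,5],[0,0,10,0,0,0,5],[0,0,0,0,0,0,5]]' 45
python3 - <<'E'
from h import *
togo([.5612,.2552,.205],np.radians(107.5))
c=get_calibration('wrist');snap('wrist','w6.png');np.save('w6.npy',c['view'])
w=cv2.imread('pics/w6.png')
cv2.imwrite('pics/z10.png',cv2.resize(w[180:320,260:400],(600,600),interpolation=cv2.INTER_CUBIC))
E
```

```text
time_s: 5.55
tcp_pos: [0.5591, 0.257, 0.2053]
ee_rot: [0.484, -3.101, 0.0]
ft_force: [-0.1, 0.1, -1.8]
gripper_width: 0.0118
t 5.55 tcp [0.5591 0.257  0.2053] F [-0.1  0.1 -1.8] T [ 0.09  0.05 -0.02] w 11.8 q [ 0.32  0.34  1.43  0.    1.38 -1.56]
shift mm [-1.5 -2.4  0.3] turn deg [ 0.  -0.2  0.2]
```

View pics/z10.png

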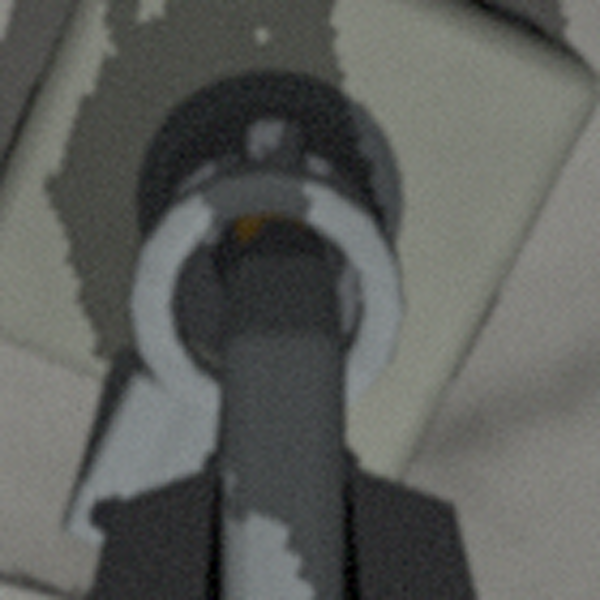

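Run:
```python
from h import *
c=get_calibration('wrist');c['view']=np.load('w6.npy')
k=600/140
B=lambda x,y:(x/k+260-.4,y/k+180-.4)
s=sense();R=Ro.from_rotvec(s['ee_rot'])
T=lambda p:(R.inv().apply(p-s['tcp_pos'])*1e3).round(1)
print(T(onz(c,*B(132,300),.108)),T(onz(c,*B(402,300),.108)),'top',T(onz(c,*B(267,170),.108)),'inner',T(onz(c,*B(267,208),.108)),'bottom of pad', 'hub top edge',T(onz(c,*B(270,72),.08)),'hub lr',T(onz(c,*B(138,185),.08)),T(onz(c,*B(403,185),.08)))
print('slot floor',T(onz(c,*B(269,137),.06)))
print('nose edge',T(onz(c,*B(281,245),.0967)))
```

```text
[  0.7 -23.   98. ] [ 0.7 19.6 98. ] top [21.7 -1.7 98. ] inner [15.7 -1.7 98. ] bottom of pad hub top edge [ 31.9  -1.4 126. ] hub lr [ 12.5 -23.9 126. ] [ 12.5  21.3 126. ]
slot floor [ 16.5  -1.7 146. ]
nose edge [  6.5   0.5 109.3]
```

```bash
python3 -m jog '[[-0.8,-2.6,0,0,-0.2,0,5],[0,-0.3,6,0,0,0,5],[0,0,4,0,0,0,5],[0,0,0,0,0,0,5]]' 45
python3 - <<'E'
from h import *
togo([.5606,.2552,.193],np.radians(107.5))
c=get_calibration('wrist');snap('wrist','w7.png');np.save('w7.npy',c['view'])
w=cv2.imread('pics/w7.png')
cv2.imwrite('pics/z11.png',cv2.resize(w[180:320,260:400],(600,600),interpolation=cv2.INTER_CUBIC))
E
```

```text
time_s: 6.0
tcp_pos: [0.5618, 0.2544, 0.1957]
ee_rot: [-0.483, 3.101, 0.001]
ft_force: [-0.4, -0.5, -1.1]
gripper_width: 0.0115
t 6.0 tcp [0.5618 0.2544 0.1957] F [-0.4 -0.5 -1.1] T [ 0.06 -0.05 -0.01] w 11.5 q [ 0.31  0.35  1.44  0.    1.35 -1.57]
shift mm [0.9 1.1 2.7] turn deg [0.  0.2 0.2]
```

View pics/z11.png

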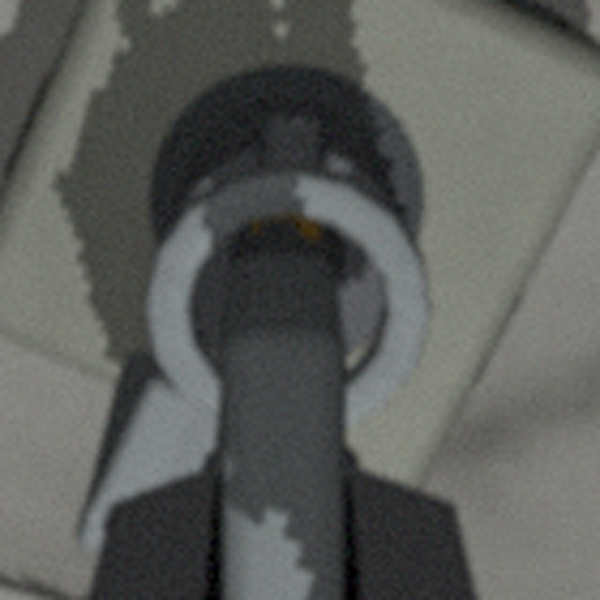

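```bash
python3 -m jog '[[0.5,1.2,0,0,0.2,0.2,5],[0,0,4,0,0,0,5],[0,0,4,0,0,0,5],[0,0,0,0,0,0,5]]' 45
python3 - <<'E'
from h import *
togo([.561,.2553,.193],np.radians(107.5))
E
```

```text
time_s: 6.45
tcp_pos: [0.5613, 0.2557, 0.1878]
ee_rot: [-0.478, 3.104, 0.001]
ft_force: [-0.1, -0.7, -1.9]
gripper_width: 0.0119
t 6.45 tcp [0.5613 0.2557 0.1878] F [-0.1 -0.7 -1.9] T [ 0.04 -0.01 -0.03] w 11.9 q [ 0.31  0.35  1.46  0.    1.33 -1.56]
shift mm [ 0.4 -0.3 -5.2] turn deg [ 0.   0.1 -0. ]
```

Nose at about hub-mouth height, no contact. I'll continue down in small steps, watching force.

```bash
python3 -m jog '[[0,-0.3,4,0,0,0,5],[0,0,3,0,0,0,5],[0,0,3,0,0,0,5]]' 45
python3 - <<'E'
from h import *
togo([.561,.2553,.181],np.radians(107.5))
E
```

```text
time_s: 6.75
tcp_pos: [0.5616, 0.2555, 0.1774]
ee_rot: [-0.478, 3.104, 0.001]
ft_force: [0.1, -0.0, -1.2]
gripper_width: 0.0116
t 6.75 tcp [0.5616 0.2555 0.1774] F [ 0.1 -0.  -1.2] T [ 0.08  0.06 -0.01] w 11.6 q [ 0.31  0.36  1.47  0.    1.31 -1.56]
shift mm [ 0.7 -0.  -3.6] turn deg [0.  0.1 0. ]
```

```bash
python3 -m jog '[[0.5,0,3,0,0,0,5],[0,0,2,0,0,0,5],[0,0,2,0,0,0,5],[0,0,2,0,0,0,5]]' 45
python3 - <<'E'
from h import *
togo([.561,.2553,.155],np.radians(107.5))
E
```

```text
time_s: 7.15
tcp_pos: [0.5611, 0.2554, 0.1672]
ee_rot: [-0.478, 3.104, 0.001]
ft_force: [-1.1, -0.9, -1.7]
gripper_width: 0.0117
t 7.15 tcp [0.5611 0.2554 0.1672] F [-1.1 -0.9 -1.7] T [ 0.03 -0.01  0.02] w 11.7 q [ 0.31  0.36  1.49  0.    1.29 -1.56]
shift mm [ 0.1 -0.1 12.2] turn deg [ 0.   0.1 -0. ]
```

```bash
python3 -m jog '[[0,0,1,0,0,0,5],[0,0,3,0,0,0,5],[0,0,3,0,0,0,5],[0,0,2,0,0,0,5],[0,0,1,0,0,0,5]]' 50
python3 - <<'E'
from h import *
togo([.561,.2553,.1546],np.radians(107.5))
E
```

```text
time_s: 7.65
tcp_pos: [0.5614, 0.2555, 0.1588]
ee_rot: [-0.477, 3.102, 0.001]
ft_force: [-1.3, -0.2, 3.6]
gripper_width: 0.0115
t 7.65 tcp [0.5614 0.2555 0.1588] F [-1.3 -0.2  3.6] T [-0.08  0.35 -0.  ] w 11.5 q [ 0.31  0.37  1.5   0.    1.27 -1.56]
shift mm [ 0.5 -0.   4.2] turn deg [0.  0.2 0. ]
```

```bash
python3 -m jog '[[0,0,2,0,0,0,5],[0,0,2,0,0,0,5],[0,0,1.5,0,0,0,5],[0,0,1,0,0,0,5]]' 60
python3 - <<'E'
from h import *
togo([.561,.2553,.1546],np.radians(107.5))
E
```

```text
time_s: 8.05
tcp_pos: [0.5615, 0.2555, 0.1545]
ee_rot: [-0.477, 3.1, 0.002]
ft_force: [-2.0, -0.4, 8.2]
gripper_width: 0.0115
t 8.05 tcp [0.5615 0.2555 0.1545] F [-2.  -0.4  8.2] T [-0.21  0.64  0.02] w 11.5 q [ 0.31  0.37  1.51  0.    1.25 -1.56]
shift mm [ 0.5 -0.1 -0.1] turn deg [0.  0.3 0. ]
```

```bash
python3 -m jog '[[0,0,1.5,0,0,0,5],[0,0,1.5,0,0,0,5],[0,0,1.5,0,0,0,5]]' 60
python3 - <<'E'
from h import *
togo([.561,.2553,.1546],np.radians(107.5))
c=get_calibration('wrist');snap('wrist','w8.png')
w=cv2.imread('pics/w8.png')
cv2.imwrite('pics/z12.png',cv2.resize(w[160:330,240:410],(600,600),interpolation=cv2.INTER_CUBIC))
s5=snap('scene','s8.png')
togo([.561,.2553,.1546],np.radians(107.5))
E
```

```text
time_s: 8.35
tcp_pos: [0.5614, 0.2555, 0.1545]
ee_rot: [-0.477, 3.097, 0.002]
ft_force: [-3.1, -0.6, 10.3]
gripper_width: 0.0114
t 8.35 tcp [0.5614 0.2555 0.1545] F [-3.1 -0.6 10.3] T [-0.26  0.87 -0.07] w 11.4 q [ 0.31  0.37  1.51  0.    1.25 -1.56]
shift mm [ 0.4 -0.1 -0.1] turn deg [0.  0.4 0. ]
t 8.45 tcp [0.5614 0.2555 0.1545] F [-2.5 -0.6 10.4] T [-0.23  0.85  0.01] w 11.6 q [ 0.31  0.37  1.51  0.    1.25 -1.56]
shift mm [ 0.4 -0.1 -0.1] turn deg [0.  0.4 0. ]
```

View pics/z12.png

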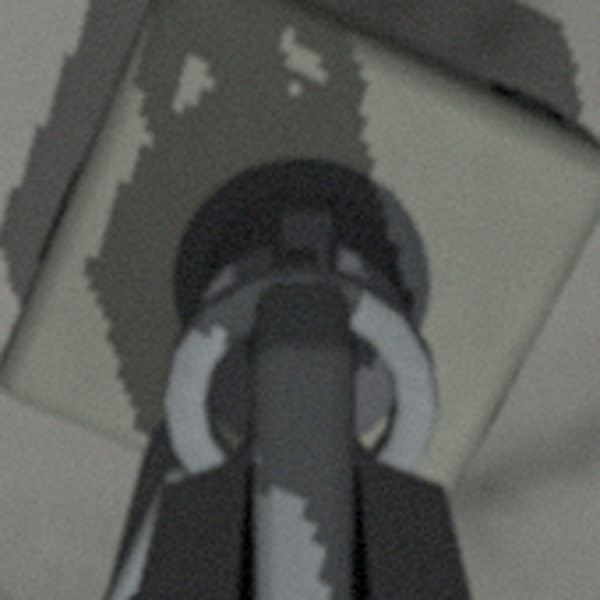

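View pics/s8.png

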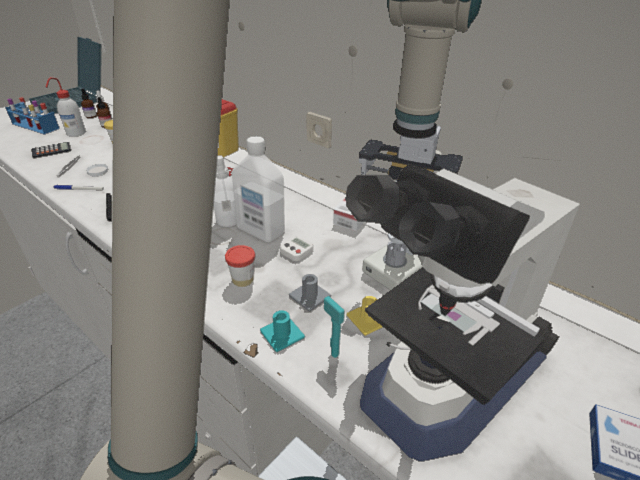

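```bash
python3 -m jog '[[0,0,3,0,0,0,5],[0,0,3,0,0,0,5]]' 60
python3 - <<'E'
from h import *
togo([.561,.2553,.1546],np.radians(107.5))
E
```

```text
time_s: 8.65
tcp_pos: [0.5619, 0.2554, 0.1541]
ee_rot: [-0.477, 3.093, 0.002]
ft_force: [-3.9, -2.6, 19.2]
gripper_width: 0.0117
t 8.65 tcp [0.5619 0.2554 0.1541] F [-3.9 -2.6 19.2] T [-0.51  1.39 -0.02] w 11.7 q [ 0.31  0.37  1.52 -0.    1.24 -1.56]
shift mm [ 0.9  0.1 -0.5] turn deg [-0.   0.7  0. ]
```

```bash
python3 -m jog '[[0,0,2,0,0,0,5],[0,0,2,0,0,0,5]]' 60
python3 - <<'E'
from h import *
togo([.561,.2553,.1546],np.radians(107.5))
for i in range(4): snap('wrist','w9.png')
togo([.561,.2553,.1546],np.radians(107.5)); print(abs(sense()['dq']).max())
hand_in()
E
```

```text
time_s: 8.85
tcp_pos: [0.5613, 0.2552, 0.1544]
ee_rot: [-0.477, 3.092, 0.002]
ft_force: [-2.6, -1.8, 11.2]
gripper_width: 0.0117
t 8.85 tcp [0.5613 0.2552 0.1544] F [-2.6 -1.8 11.2] T [-0.25  0.94  0.03] w 11.7 q [ 0.31  0.37  1.52 -0.    1.24 -1.56]
shift mm [ 0.2  0.1 -0.2] turn deg [-0.   0.8  0. ]
t 9.05 tcp [0.5614 0.2553 0.1544] F [-3.1 -1.6 12.1] T [-0.27  1.03  0.02] w 11.6 q [ 0.31  0.37  1.52 -0.    1.24 -1.56]
shift mm [ 0.3  0.1 -0.2] turn deg [-0.   0.8  0. ]
0.0023820340414996994
the job is handed in; nothing more can be done
```

I took the grey-stand spindle out and passed it nose down through the eye. I turned it to the hub's slot, read from the pictures as about +0.41 rad, and the key slipped in without resistance. I then pushed it home against the spring and handed the job in at 9.05 s, still gripping and pressing; no verdict was reported.

**Last checks:**
- **Height:** the tool stopped at z = 0.1544 m, against 0.1546 m expected for home. That puts the nose at about 46 mm if the spindle has not slipped in the grip. A harder push to 19 N moved it only 0.4 mm further, so it is against a hard stop.
- **Push:** the force reading at hand-in was 12 N upwards, about 14 N allowing for the held weight, against the 8 N spring.
- **Grip and rest:** the fingers stood at 11.6 mm on the 12 mm grip with a 60 N grip setting, and the arm was still.
- **Cup and timer:** both looked unmoved in the last scene picture.

**What disagreed or was not seen:**
- **Cameras:** the top and wrist cameras differed by 2.5–4 mm in x. I aimed from relative measurements and made small corrections on the way down.
- **Tilt and side load:** the spindle seemed to hang up to 1–2° off in the grip. At the end the tool was about 0.8° off vertical with a 3 N side load. The limit is 4.6°, and I could not measure the spindle's own tilt once it was home.
- **Ejector pin:** I judged its travel only from the height and force, because it was out of sight at the end.

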